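# Tap a bearing block home against a hidden stop

### The job

Take the tapping drift from its rest and use it to nudge the blue bearing block gently along the fixture until it sits fully home against the stop hidden inside the yellow hood; feel your way to the stop slowly and do not ram it (keep the push under about 20 newtons). Touch the block with the drift only. Then lay the drift back flat in its rest, let go, and leave everything else on the bench alone.

Things in the scene. Friction and masses are not known exactly. Their poses are not given: they have to be found in the camera images.
- fixture: Setting fixture on the bench: aluminium bed 360 x 110 x 12 mm, two guide rails 6 mm high and 46 mm apart (1 mm play each side of the block), a yellow hood over its far end. Origin: bench level, on the channel's centre line. x: along the channel in the pushing direction, into the hood; z up. Bed spans x = -150 to +210 mm.
- hood_mouth (a point): Middle of the yellow hood's open mouth, 48 mm above the bench, at fixture x = +50 mm; same axes as the fixture. The hood is 160 mm long, 84 mm wide, its top 82 mm above the bench. The steel stop inside cannot be seen; its face stands 40 to 80 mm beyond the mouth, different each time.
- block: Blue bearing block, loose, 140 x 44 x 50 mm, about 0.8 kg, on the bed between the rails. Origin: centre of its underside, 12 mm above the bench; x along its length towards the hood, its nose 70 mm ahead. It slides with some 2 to 8 N of friction; once it bears on the stop the force climbs steeply, within about a millimetre, so come to it slowly (15 mm/s).
- block_tail (a point): Point to tap on: on the block's bare metal tail face, 70 mm behind its origin, 48 mm above the bench (level with the stop's plunger); the face spans 12 to 62 mm above the bench. When the block is home the tail is still 60 to 100 mm outside the hood.
- plunger (a joint): Switch plunger of the hidden stop: 0 when free; the block's nose presses it in over the last 5 mm of its way, with about 1 N; 0.005 m when the block is hard against the stop's face. It stays in while the block stays there.
- rest: Tool rest fixed to the bench: black base 150 x 70 x 4 mm, two grey cradles at x = -50 and +50 mm, 12 mm thick along x. Origin: centre of its underside, bench level; x along the tool's length. The cradles carry the tool's underside 22 mm above the bench, between lips 40 mm apart and 6 mm higher.
- drift_mid (a point): Middle of the red grip of the tapping drift: steel bar 18 mm wide, 20 mm high, 0.25 kg, with a round white plastic head of 26 mm diameter. Lies in the rest 32 mm above the bench, half-way up the bar. x along the bar: the head starts 70 mm and its flat front is 100 mm ahead, the rear end 100 mm behind. Between the cradles the bar is free to grip.
- bearing: Bystander, to be left alone: spare steel bearing ring, 52 mm across, 15 mm high. Origin: centre of its underside.
- bearing2: Bystander, to be left alone: second spare steel bearing ring, same as the first. Origin: centre of its underside.
- spanner: Bystander, to be left alone: steel spanner, 170 mm long, lying on the bench. Origin: under its middle.
- driver: Bystander, to be left alone: screwdriver lying on the bench. Origin: under its middle.
- oil: Bystander, to be left alone: orange bottle, 56 mm across, 160 mm high. Origin: centre of its underside.
- carton: Bystander, to be left alone: cardboard box 120 x 90 x 70 mm. Origin: centre of its underside.
- boltcup: Bystander, to be left alone: green cup, 76 mm across, 60 mm high. Origin: centre of its underside.
Not all that is in view belongs to the job. Of the things that look like the part that bears drift_mid, the smaller one is meant.

How it is judged (in metres and radians):
On the way, in this order (a step that is already met when the one before it is completed fails the run):
1. the drift is lifted out of its rest (z of drift_mid in the frame of rest above 0.055 m), for 0.1 s.
2. the block is home against the hidden stop (plunger pressed in by more than 3.5 of 5 mm) (value of joint plunger above 0.0035 m), for 0.2 s.
At the end, for the whole second after the job is handed in: Block flat between the rails, at rest, plunger pressed in more than 3.5 of its 5 mm. Drift still, in the rest, upright across both cradles: its middle within 30 mm along and 14 mm across of the rest's middle, 26 to 38 mm above the bench, its length within 0.2 rad of the rest's (value of joint plunger above 0.0035 m and x of drift_mid in the frame of rest between -0.03 and 0.03 m and y of drift_mid in the frame of rest between -0.014 and 0.014 m and z of drift_mid in the frame of rest between 0.026 and 0.038 m and angle between the x axis of drift_mid and the x axis of rest, either way round below 0.2 rad and angle between drift_mid's own z axis and vertical below 0.15 rad and z of block in the frame of fixture between 0.009 and 0.015 m and angle between the x axis of block and the x axis of fixture, either way round below 0.08 rad and linear speed of each of block, drift below 0.01 m/s); the robot touches nothing.
It fails at once if the drift presses on the block with more than 22 N (contact force between drift and block above 22 N).
It fails at once if the block is touched by the robot itself (contact force between any of the arm, the fingers and block above 0.5 N).
It fails at once if the block is knocked along faster than 0.12 m/s (linear speed of block above 0.12 m/s).
It fails at once if the drift or the robot bears on the fixture with more than 22 N (contact force between any of drift, the fingers, the arm and fixture above 22 N).
It fails at once if a bystander is moved more than 15 mm (distance of any of bearing, bearing2, spanner, driver, oil, carton, boltcup from where it was at the start of the episode above 0.015 m).
It also fails if it takes over 72 s, if anything falls off the work surface, if the arm or the gripper's body presses on something with over 40 N, if the wrist force passes 120 N, or if a joint passes its speed limit or range.

### The arm

A 7-joint arm with a two-finger parallel gripper is mounted at the origin on the work surface. World frame = base frame: x ahead of the robot, y to its left, z up, the work surface at z = 0. Lengths are in m, angles in degrees, forces in N, time in s.
With the tool pointing down it reaches from about 0.425 to 0.95 m from the base axis. Payload 16.7 kg.
Tool frame: the origin (TCP) lies at the very end of the fingers, on their centre line; the grasp point (between the pads) lies 19 mm behind it; z points along the fingers, y is the direction in which the jaws open and shut (so a half turn about z gives the same grasp; the last joint's range is limited). The gripper opens to 94 mm and grips with 3 to 60 N. Pads are 16 mm wide; open, the fingers measure 119 mm over their backs; the gripper's body (75 mm by 177 mm) begins 78 mm behind the grasp point.
Start: joints at [-77.321, 24.414, 4.234, 92.017, -1.954, 63.644, -3.845], TCP at [0.245, 0.629, 0.205] pointing down, gripper open.
Joint ranges: [-163.25, 163.25], [-28.42, 122.38], [-70.27, 78.77], [12.13, 141.07], [-58.53, 238.53], [9.26, 117.41], [-156.51, 156.51]. Speed limits (degrees/s): [108.29, 108.29, 136.94, 136.94, 172.46, 172.46, 172.46].

### API

Orientations are given as [roll, pitch, yaw] about the fixed x, y, z axes, in that order (R = Rz(yaw) Ry(pitch) Rx(roll)).
In Python, from workcell import arm, vision gives the robot as it stands.
- The arm moves only by the tool arm_command, never from a script. Its arguments are lists of equal length, an entry for each row: "dp": the shift along the tool's x, y, z in m, a list of three; "twist": the turn, a rotation vector about the tool's x, y, z in rad, a list of three; "gripper": the closure, from 0 (fully open) to 1 (shut). In form: {"dp": [[dx, dy, dz], ...], "twist": [[ax, ay, az], ...], "gripper": [gripper, ...]}. A call has 1 to 20 rows; each row is the pose to reach, as a shift and turn from the pose commanded when the call began, along the tool's axes at that moment; what a row does not reach only later rows make up. A row lasts 1/12 s, in which the tool goes at most 41.7 mm and 7.16 degrees, less where a joint would pass 70% of its speed; a pose out of reach is approached as far as the arm can. A call with a gripper value outside its range is refused whole. The fingers move at their own pace and stop on an object; "force" is the grip in N (left out, the last holds). Time passes only in rows, so rows that repeat a pose let the fingers close. It gives the time, the measured TCP pose, the force and the opening at its end, in the units of the state.
- arm.sense(): the state, without advancing time (a new reading comes with each control period).
- vision.grab_frame(name): name is "scene" or "side" or "wrist"; returns a dict with "image" (400x640x3 uint8, blue, green, red), "mtx" (3x3 intrinsics, pixels), "D" ([k1, k2, p1, p2, k3] as OpenCV has them; the pictures are not rectified), "R" (3x3) and "t" (3): a world point X has camera coordinates R X + t. Camera axes: x right, y down, z forward; pixel columns grow to the right and rows downward; lengths in m; the calibration is good to about 2 mm. A picture is of the moment at which its call begins. There is no depth.
- arm.hand_in(): hands the job in, once; it reports no verdict.
The state is a dict: "clock": time; "qpos": joint angles; "qd": joint speeds; "joint_efforts": joint torques, N m; "eef_pos": TCP position; "tool_rot": TCP orientation; "wrist_force": force on the tool from outside, world axes, zero at the start; "torque": the same for the moment, N m; "grip_width": finger opening in m.
Only numpy, scipy, OpenCV 4.12 (cv2) and the standard library are available. Lean on these libraries where they do the work, as an engineer would, in place of code of your own. Each camera call takes 0.05 s, during which the arm holds its last target.

## Working session

There is one attempt and no reset: what is moved stays moved. The work goes in short steps, Python scripts to look and compute and a tool call to move; the robot and the scene stay as the last step left them, time stands still between calls to the robot, and variables do not carry over. Pictures are saved under pics/ and viewed, and the job is handed in when it is done.

Besides the shell and the picture viewer there is one more tool, called after "Call:" as name(argument=value, ...) on one line, values as JSON. arm_command: Moves the arm, as the interface text tells. Its arguments: {"type":"object","properties":{"dp":{"type":"array"},"twist":{"type":"array"},"gripper":{"type":"array"},"force":{"type":"number"}},"required":["dp","twist","gripper"]}

```bash
ls; mkdir -p pics; python3 - <<'E'
from workcell import arm, vision
import cv2
for n in ["scene","side","wrist"]:
    f=vision.grab_frame(n); cv2.imwrite(f"pics/{n}0.png",f["image"])
    print(n,f["mtx"].round(1).tolist(),f["D"],f["R"].round(3).tolist(),f["t"].round(3))
print(arm.sense())
E
```

```text
pics
scene [[388.0, 0.0, 318.2], [0.0, 388.0, 201.9], [0.0, 0.0, 1.0]] [-0.07734478  0.          0.          0.          0.        ] [[-0.02, 1.0, 0.004], [0.59, 0.015, -0.807], [-0.807, -0.014, -0.59]] [ 0.015 -0.222  1.657]
side [[388.9, 0.0, 308.8], [0.0, 388.9, 199.2], [0.0, 0.0, 1.0]] [-0.05096959  0.          0.          0.          0.        ] [[0.86, -0.51, -0.001], [-0.391, -0.658, -0.643], [0.327, 0.554, -0.766]] [-0.405  0.26   1.   ]
wrist [[325.3, 0.0, 318.3], [0.0, 325.3, 202.5], [0.0, 0.0, 1.0]] [-0.02040029  0.          0.          0.          0.        ] [[0.362, 0.932, -0.001], [0.9, -0.349, 0.259], [0.241, -0.095, -0.966]] [-0.674 -0.028  0.391]
{'clock': 0.15, 'qpos': array([-77.32020604,  24.44107859,   4.23194449,  92.04035456,
        -1.95245859,  63.64314397,  -3.84442009]), 'qd': array([-0.08785108, -0.05069405,  0.12978823, -0.15387928, -0.22133979,
        0.01346782, -0.0188557 ]), 'joint_efforts': array([ 4.24750673e-03, -9.36283135e+01,  3.66983615e+00, -4.54418778e+01,
       -4.85852093e-02,  1.79641193e-02,  1.44522974e-04]), 'eef_pos': array([0.24451487, 0.62882833, 0.20496729]), 'tool_rot': array([-1.79947755e+02,  4.55882618e-03,  1.58753195e+02]), 'wrist_force': array([-0.23871857, -0.08865477,  0.61683832]), 'torque': array([0.02708531, 0.02262162, 0.02851124]), 'grip_width': 0.09396627837899166}
```

View pics/scene0.png

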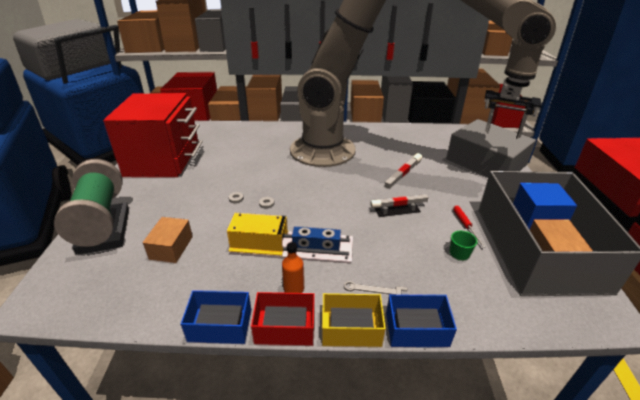

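View pics/side0.png

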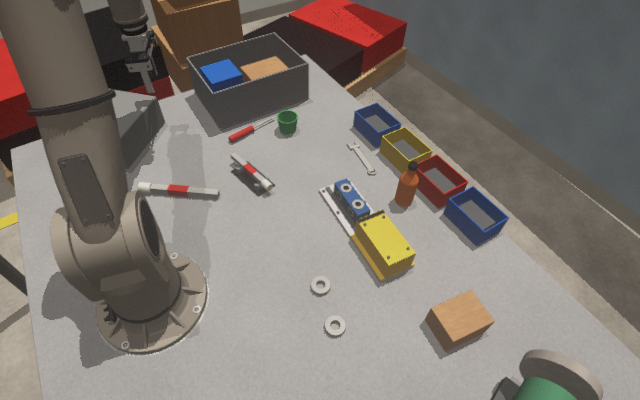

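View pics/wrist0.png

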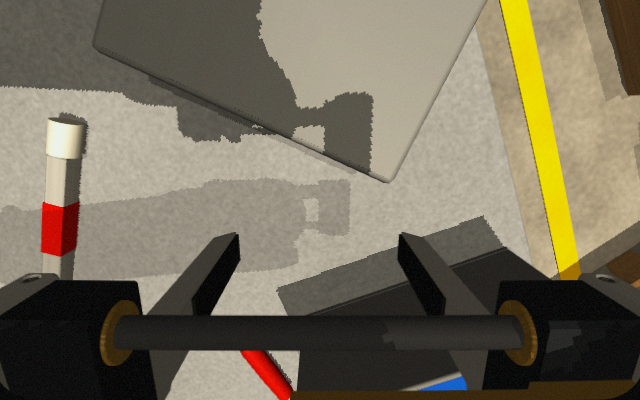

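Two tools look like the drift: the larger one lies loose on the bench at scene (405,170), side (178,190). The smaller one is in the black rest at scene (400,203), side (252,172), so that's the one meant. I'll check it in close crops.

```bash
python3 - <<'E'
import cv2,numpy as np
a=cv2.imread("pics/scene0.png");b=cv2.imread("pics/side0.png")
def crop(im,x,y,w,h,s):return cv2.resize(im[y:y+h,x:x+w],None,fx=s,fy=s,interpolation=cv2.INTER_CUBIC)
cv2.imwrite("pics/c1.png",np.vstack([crop(a,360,140,80,40,9),crop(a,360,180,80,40,9)])[:, :])
cv2.imwrite("pics/c1.png",crop(a,360,145,80,75,8))
cv2.imwrite("pics/c2.png",crop(b,220,140,66,60,10))
cv2.imwrite("pics/c3.png",crop(a,220,205,140,60,5.7))
cv2.imwrite("pics/c4.png",crop(b,310,170,110,115,5))
E
```

```text
(no output)
```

View pics/c1.png

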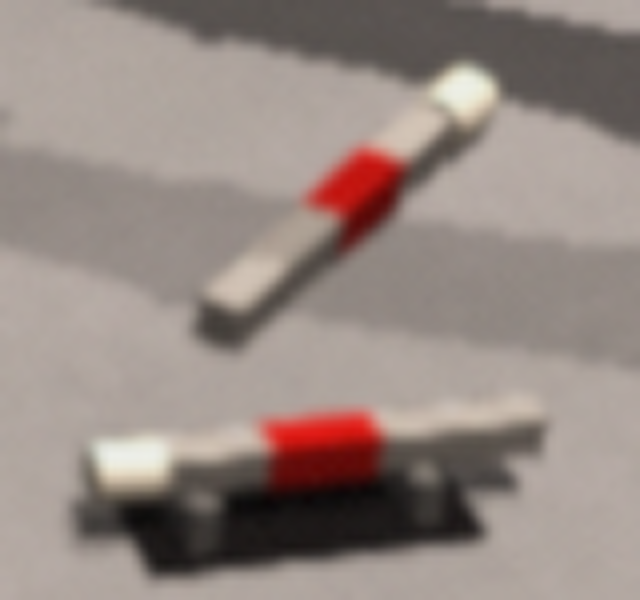

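View pics/c2.png

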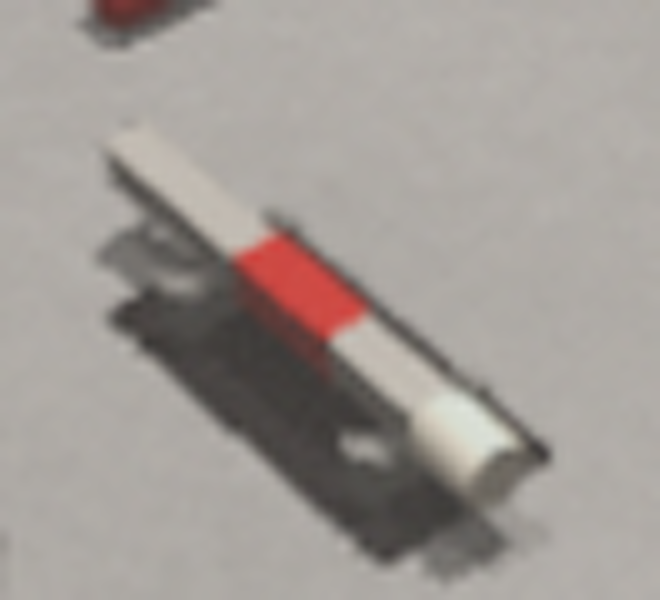

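View pics/c3.png

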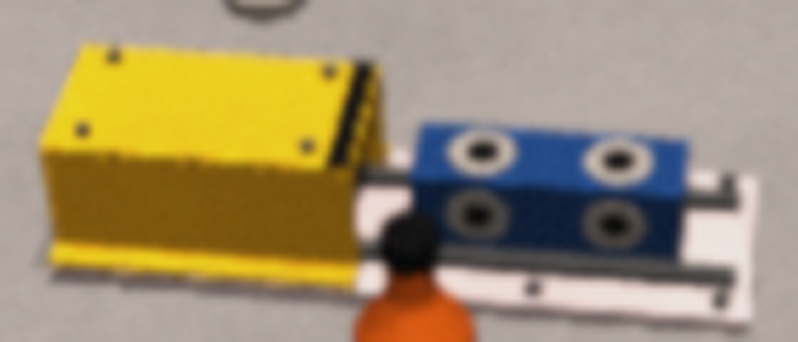

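View pics/c4.png

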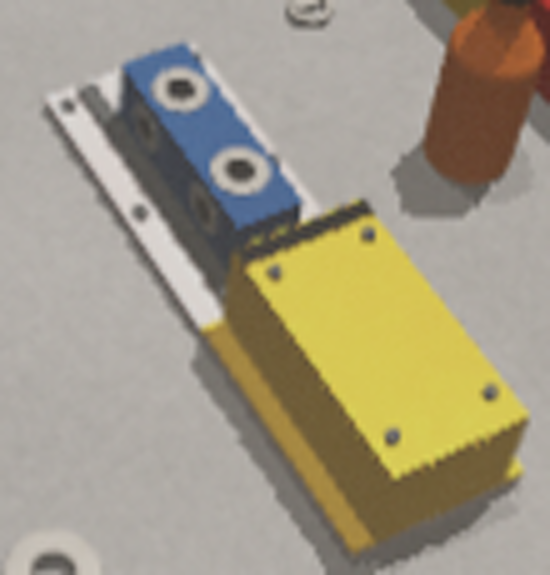

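The crops confirm it: the smaller drift is in the black rest, with its red grip centred at about scene (400,200) and side (250,169). Its head points toward −y, the same way as the push. Next I'll triangulate it, the rest, the block and the hood.

```bash
cat > h.py <<'E'
import numpy as np, cv2
def ray(f,p):
    n=cv2.undistortPoints(np.array([[p]],float),f["mtx"],f["D"])[0,0]
    d=f["R"].T@np.array([n[0],n[1],1]); return -f["R"].T@f["t"], d/np.linalg.norm(d)
def tri(obs):
    A=np.zeros((3,3));b=np.zeros(3);rs=[ray(f,p) for f,p in obs]
    for o,d in rs:
        M=np.eye(3)-np.outer(d,d);A+=M;b+=M@o
    X=np.linalg.solve(A,b); return X, max(np.linalg.norm((np.eye(3)-np.outer(d,d))@(X-o)) for o,d in rs)
def atz(f,p,z):
    o,d=ray(f,p); return o+d*(z-o[2])/d[2]
def proj(f,X):
    return cv2.projectPoints(np.atleast_2d(X).astype(float),cv2.Rodrigues(f["R"])[0],f["t"],f["mtx"],f["D"])[0][:,0]
E
cat > m1.py <<'E'
from workcell import arm, vision
from h import *
import pickle
S=vision.grab_frame("scene");D=vision.grab_frame("side")
pickle.dump((S,D),open("f.pkl","wb"))
c=lambda ox,oy,s:(lambda x,y:((x+.5)/s-.5+ox,(y+.5)/s-.5+oy))
c1=c(360,145,8);c2=c(220,140,10);c3=c(220,205,5.7);c4=c(310,170,5)
P={"gripTop":(c1(323,436),c2(303,287)),"rearTop":(c1(525,405),c2(132,142)),"headFront":(c1(95,468),c2(500,478)),
"tailR":(c3(688,142),c4(125,62)),"tailF":(c3(682,195),c4(190,42)),"noseR":(c3(418,123),c4(232,235)),"noseF":(c3(413,185),c4(298,205)),
"hmR":(c3(380,63),c4(245,265)),"hmF":(c3(340,162),c4(365,203)),"hbF":(c3(42,150),c4(527,415)),"hbR":(c3(85,45),c4(398,480)),
"bedTailR":(c3(757,177),c4(45,100))}
for k,(a,b) in P.items():
    X,e=tri([(S,a),(D,b)]);print(k,X.round(4),round(e,4))
E
python3 m1.py
```

```text
gripTop [0.4076 0.2675 0.0384] 0.0007
rearTop [0.3865 0.3567 0.0407] 0.0011
headFront [0.4266 0.1685 0.0325] 0.0027
tailR [0.5971 0.0607 0.061 ] 0.0007
tailF [0.6401 0.0554 0.0617] 0.0021
noseR [ 0.5792 -0.0794  0.0565] 0.0
noseF [ 0.6257 -0.0791  0.054 ] 0.0004
hmR [ 0.561  -0.1057  0.078 ] 0.0064
hmF [ 0.6422 -0.1133  0.0827] 0.0008
hbF [ 0.6315 -0.2651  0.0779] 0.001
hbR [ 0.5487 -0.2605  0.08  ] 0.0025
bedTailR [0.5642 0.0998 0.0083] 0.0019
```

```bash
python3 - <<'E'
from h import *
import pickle
S,D=pickle.load(open("f.pkl","rb"))
print("oil top",tri([(S,(293,245)),(D,(412,165))]))
print("oil base",atz(S,(293,288),0),atz(D,(404,203),0))
print("spanner",atz(S,(375,288),0),atz(D,(362,158),0))
print("bearing",atz(S,(267,202),.01),atz(S,(236,197),.01))
print("decoy",atz(S,(405,170),.02))
# target turn etc
E
```

```text
oil top (array([ 0.77037969, -0.06419898,  0.15458333]), np.float64(0.0024682472327400714))
oil base [ 7.70293555e-01 -6.75609962e-02 -1.11022302e-16] [ 0.76808523 -0.0793004   0.        ]
spanner [0.76567127 0.1526454  0.        ] [7.72874191e-01 1.51175098e-01 1.11022302e-16]
bearing [ 0.39583396 -0.18372814  0.01      ] [ 0.36884853 -0.29662019  0.01      ]
decoy [0.18791654 0.32324582 0.02      ]
```

```bash
cat >> h.py <<'E'
from scipy.spatial.transform import Rotation as Ro
def move(s,pos,yaw,tilt=(180,0)):
    R0=Ro.from_euler('xyz',s["tool_rot"],degrees=True); R1=Ro.from_euler('xyz',[tilt[0],tilt[1],yaw],degrees=True)
    print("dp",R0.inv().apply(np.array(pos)-s["eef_pos"]).round(4),"twist",(R0.inv()*R1).as_rotvec().round(4))
E
python3 - <<'E'
from workcell import arm
from h import *
s=arm.sense(); move(s,[.4076,.2675,.20],102)
E
```

```text
dp [-0.2829 -0.2778  0.0053] twist [-5.000e-04  4.000e-04  9.905e-01]
```

Call:
arm_command(dp=[[-0.02,-0.02,0],[-0.05,-0.05,0],[-0.08,-0.08,0],[-0.11,-0.11,0],[-0.14,-0.138,0],[-0.17,-0.167,0],[-0.2,-0.196,0],[-0.23,-0.226,0],[-0.26,-0.255,0],[-0.275,-0.27,0.005],[-0.283,-0.278,0.005],[-0.283,-0.278,0.005],[-0.283,-0.278,0.005],[-0.283,-0.278,0.005]], twist=[[0,0,0.08],[0,0,0.18],[0,0,0.28],[0,0,0.38],[0,0,0.48],[0,0,0.58],[0,0,0.68],[0,0,0.78],[0,0,0.88],[0,0,0.96],[0,0,0.99],[0,0,0.99],[0,0,0.99],[0,0,0.99]], gripper=[0,0,0,0,0,0,0,0,0,0,0,0,0,0], force=30)

```text
clock: 1.42
eef_pos: [0.4071, 0.2689, 0.2005]
tool_rot: [-180.0, -0.0, 102.2]
wrist_force: [-0.2, -0.3, -0.1]
grip_width: 0.0939
```

```bash
python3 - <<'E'
from workcell import arm,vision
import cv2,pickle
f=vision.grab_frame("wrist");pickle.dump(f,open("w1.pkl","wb"));cv2.imwrite("pics/w1.png",f["image"])
s=arm.sense();print(s["clock"],s["eef_pos"],s["tool_rot"],s["qpos"])
E
```

```text
1.4667 [0.40704841 0.26894268 0.20048361] [-1.79996011e+02 -6.01219651e-03  1.02223384e+02] [-61.45231475   6.93782478  22.36081013 116.81236128  -3.15648279
  56.80765157 -25.28659626]
```

View pics/w1.png

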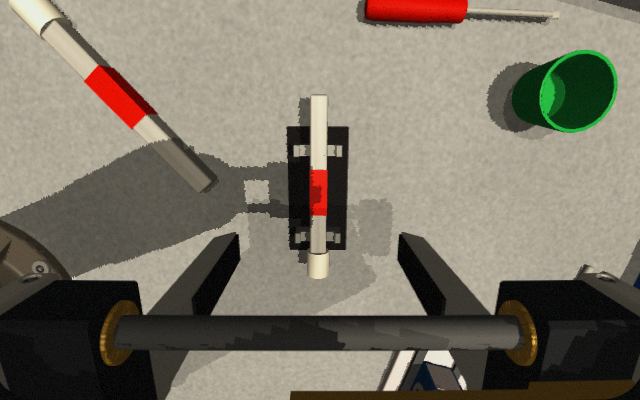

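```bash
python3 - <<'E'
import cv2
a=cv2.imread("pics/w1.png")
cv2.imwrite("pics/w1c.png",cv2.resize(a[85:285,270:370],None,fx=3,fy=3,interpolation=cv2.INTER_CUBIC))
E
```

```text
(no output)
```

View pics/w1c.png

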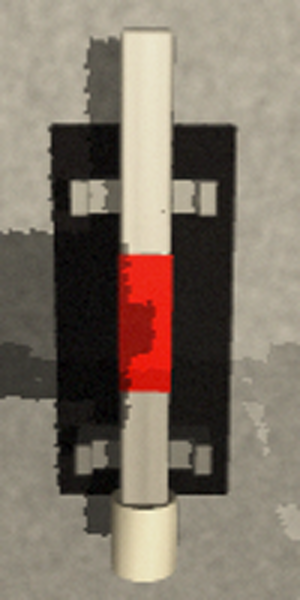

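```bash
cat > m2.py <<'E'
from h import *
import pickle
S,D=pickle.load(open("f.pkl","rb"));W=pickle.load(open("w1.pkl","rb"))
c=lambda ox,oy,s:(lambda x,y:((x+.5)/s-.5+ox,(y+.5)/s-.5+oy))
c1=c(360,145,8);c2=c(220,140,10);w=c(270,85,3)
# grip end midpoints on top face
print("gripRear",tri([(S,c1(376,427)),(D,c2(259,246)),(W,w(145.5,254))]))
print("gripFront",tri([(S,c1(270,442)),(D,c2(346,328)),(W,w(144.5,391))]))
print("rear",tri([(S,c1(530,403)),(D,c2(132,142)),(W,w(146.5,30))]))
for z in (.042,):
  q=[atz(W,w(*p),z) for p in ((146.5,30),(145.5,254),(144.5,391))];
  for i in q:print(i.round(4))
  d=q[2]-q[0];print(np.degrees(np.arctan2(d[1],d[0])))
B=[atz(W,w(*p),.004) for p in ((52,125),(236,125),(228,493),(62,493))]
for i in B:print("base",i.round(4))
print(np.mean(B,0).round(4)); d=(B[2]+B[3]-B[0]-B[1])/2; print(np.linalg.norm(d),np.degrees(np.arctan2(d[1],d[0])), np.linalg.norm(B[0]-B[1]))
E
python3 m2.py
```

```text
gripRear (array([0.40306618, 0.2894709 , 0.0406031 ]), np.float64(0.001400381695603061))
gripFront (array([0.41284242, 0.24193651, 0.03999659]), np.float64(0.002844537036009191))
rear (array([0.38686555, 0.35968714, 0.0402469 ]), np.float64(0.002820134143204147))
[0.3878 0.3616 0.042 ]
[0.4032 0.2887 0.042 ]
[0.4135 0.2397 0.042 ]
-78.08720288359346
base [0.3598 0.323  0.004 ]
base [0.4274 0.3376 0.004 ]
base [0.4592 0.1923 0.004 ]
base [0.3918 0.1777 0.004 ]
[0.4096 0.2576 0.004 ]
0.14881127315716358 -77.63172727110083 0.06913636477110026
```

Call:
arm_command(dp=[[-0.002,0,0.03],[-0.004,0,0.06],[-0.005,0,0.09],[-0.005,0,0.115],[-0.005,0,0.135],[-0.005,0,0.155],[-0.005,0,0.17],[-0.005,0,0.18],[-0.005,0,0.186],[-0.005,0,0.1865],[-0.005,0,0.1865]], twist=[[0,0,0],[0,0,0],[0,0,0],[0,0,0],[0,0,0],[0,0,0],[0,0,0],[0,0,0],[0,0,0],[0,0,0],[0,0,0]], gripper=[0,0,0,0,0,0,0,0,0,0,0])

```text
clock: 2.38
eef_pos: [0.4087, 0.2629, 0.0142]
tool_rot: [-180.0, -0.0, 102.1]
wrist_force: [0.7, 0.0, -1.4]
grip_width: 0.0939
```

```bash
python3 - <<'E'
from workcell import arm,vision
import cv2
f=vision.grab_frame("wrist");cv2.imwrite("pics/w2.png",f["image"])
E
```

```text
(no output)
```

View pics/w2.png

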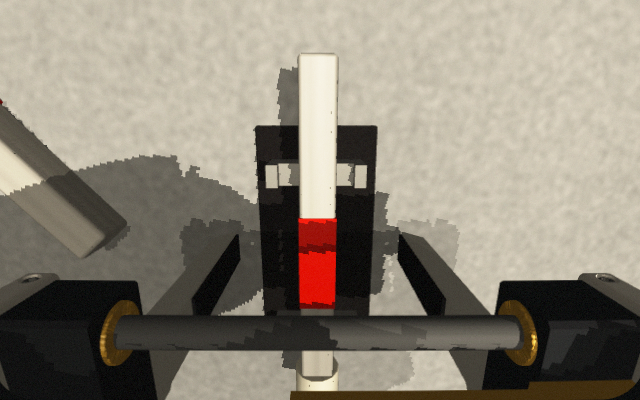

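The bar is centred between the fingers: its edges are at columns 299–337 and the red grip spans rows 218–308. I'll close the gripper.

Call:
arm_command(dp=[[0,0,0],[0,0,0],[0,0,0],[0,0,0],[0,0,0],[0,0,0],[0,0,0],[0,0,0],[0,0,0],[0,0,0]], twist=[[0,0,0],[0,0,0],[0,0,0],[0,0,0],[0,0,0],[0,0,0],[0,0,0],[0,0,0],[0,0,0],[0,0,0]], gripper=[1,1,1,1,1,1,1,1,1,1], force=50)

```text
clock: 3.27
eef_pos: [0.4086, 0.2625, 0.0139]
tool_rot: [-180.0, 0.0, 102.0]
wrist_force: [0.4, 0.6, -0.2]
grip_width: 0.0308
```

Call:
arm_command(dp=[[0,0,0],[0,0,0],[0,0,0],[0,0,0],[0,0,0],[0,0,0]], twist=[[0,0,0],[0,0,0],[0,0,0],[0,0,0],[0,0,0],[0,0,0]], gripper=[1,1,1,1,1,1])

```text
clock: 3.77
eef_pos: [0.4086, 0.2625, 0.0139]
tool_rot: [-180.0, 0.0, 102.0]
wrist_force: [0.3, -0.4, -0.5]
grip_width: 0.0174
```

Call:
arm_command(dp=[[0,0,-0.005],[0,0,-0.015],[0,0,-0.03],[0,0,-0.05],[0,0,-0.07],[0,0,-0.09],[0,0,-0.11],[0,0,-0.125],[0,0,-0.13],[0,0,-0.13],[0,0,-0.13]], twist=[[0,0,0],[0,0,0],[0,0,0],[0,0,0],[0,0,0],[0,0,0],[0,0,0],[0,0,0],[0,0,0],[0,0,0],[0,0,0]], gripper=[1,1,1,1,1,1,1,1,1,1,1])

```text
clock: 4.68
eef_pos: [0.4084, 0.2625, 0.1438]
tool_rot: [180.0, -0.0, 102.0]
wrist_force: [0.9, 0.2, -2.9]
grip_width: 0.0179
```

```bash
python3 - <<'E'
from workcell import arm,vision
import cv2
f=vision.grab_frame("side");cv2.imwrite("pics/s3.png",cv2.resize(f["image"][100:280,180:440],None,fx=3,fy=3,interpolation=cv2.INTER_CUBIC))
E
```

```text
(no output)
```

View pics/s3.png

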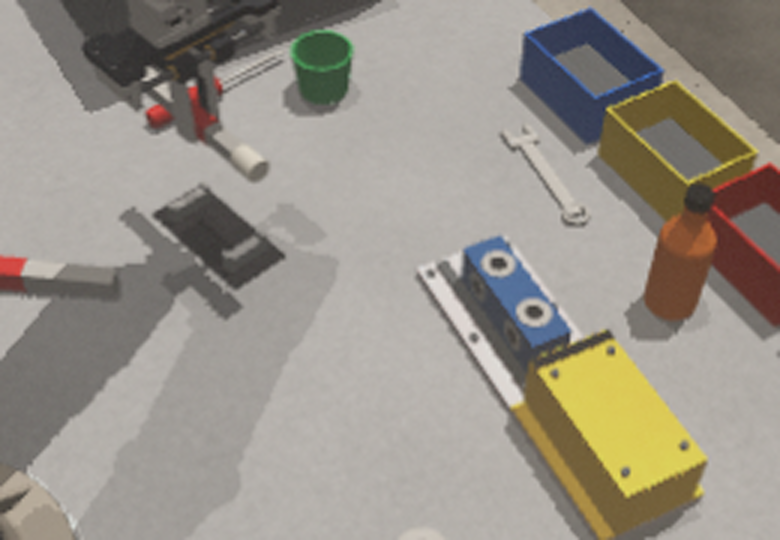

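```bash
cat > m3.py <<'E'
from h import *
import pickle
from scipy.optimize import least_squares
S,D=pickle.load(open("f.pkl","rb"))
c=lambda ox,oy,s:(lambda x,y:((x+.5)/s-.5+ox,(y+.5)/s-.5+oy))
c3=c(220,205,5.7);c4=c(310,170,5)
O=[("b",-70,-22,62,(688,142),(125,62)),("b",-70,22,62,(682,195),(190,42)),("b",70,-22,62,(418,123),(232,235)),("b",70,22,62,(413,185),(298,205)),
("h",50,-42,82,(380,63),(245,265)),("h",50,42,82,(340,162),(365,203)),("h",210,42,82,(42,150),(527,415)),("h",210,-42,82,(85,45),(398,480)),
("h",-150,-55,12,(757,177),(45,100)),("h",-150,55,12,(748,325),None)]
def res(p,full=False):
    x,y,a,u=p;r=[]
    for k,X,Y,Z,s,d in O:
        X=X/1e3+(u if k=="b" else 0);Y=Y/1e3
        w=[x+np.cos(a)*X-np.sin(a)*Y,y+np.sin(a)*X+np.cos(a)*Y,Z/1e3]
        r+=list(proj(S,w)[0]-c3(*s))
        if d:r+=list(proj(D,w)[0]-c4(*d))
    return np.array(r)
f=least_squares(res,[.6,-.06,-1.66,-.05],loss="soft_l1")
x,y,a,u=f.x;print(f.x,np.degrees(a));print(res(f.x).round(1))
ax=np.array([np.cos(a),np.sin(a)]);t=np.array([x,y])+ax*(u-.07)
print("tail",t,"mouth",np.array([x,y])+ax*.05,"travel home tail from",[ (.05+.04-.07-.07-(u-.07)), (.05+.08-.14-(u-.07))])
E
python3 m3.py
```

```text
[ 0.60753871 -0.05584864 -1.65924476 -0.04491384] -95.06772174863984
[-0.2 -0.4 -0.5 -0.2 -0.2  0.2 -0.8 -0.8  0.  -0.5  1.3 -1.9 -1.6 -1.7
  1.4 -1.2 -0.7 -0.  -2.4 -3.4  1.   1.  -0.4 -1.4 -1.7 -1.2  0.7  0.1
 -1.  -0.6 -1.  -0.5 -0.9 -0.2  0.3 -1.1 -0.9 -0.9]
tail [0.61768941 0.058616  ] mouth [ 0.60312205 -0.10565318] travel home tail from [np.float64(0.0649138394712115), np.float64(0.10491383947121151)]
```

```bash
python3 - <<'E'
from workcell import arm
from h import *
s=arm.sense(); move(s,[.6292,.1881,.144],84.93)
E
```

```text
dp [-0.1186  0.2007 -0.0008] twist [-0.0007  0.0006  0.2986]
```

Call:
arm_command(dp=[[-0.01,0.015,0],[-0.024,0.04,0],[-0.038,0.065,0],[-0.053,0.09,0],[-0.068,0.115,0],[-0.083,0.14,0],[-0.098,0.165,0],[-0.108,0.185,0],[-0.116,0.197,0],[-0.1186,0.2007,0],[-0.1186,0.2007,0],[-0.1186,0.2007,0.02],[-0.1186,0.2007,0.045],[-0.1186,0.2007,0.07],[-0.1186,0.2007,0.09],[-0.1186,0.2007,0.104],[-0.1186,0.2007,0.112],[-0.1186,0.2007,0.113],[-0.1186,0.2007,0.113],[-0.1186,0.2007,0.113]], twist=[[0,0,0.03],[0,0,0.06],[0,0,0.1],[0,0,0.14],[0,0,0.18],[0,0,0.22],[0,0,0.26],[0,0,0.28],[0,0,0.295],[0,0,0.2986],[0,0,0.2986],[0,0,0.2986],[0,0,0.2986],[0,0,0.2986],[0,0,0.2986],[0,0,0.2986],[0,0,0.2986],[0,0,0.2986],[0,0,0.2986],[0,0,0.2986]], gripper=[1,1,1,1,1,1,1,1,1,1,1,1,1,1,1,1,1,1,1,1])

```text
clock: 6.4
eef_pos: [0.6302, 0.1886, 0.032]
tool_rot: [179.9, -0.0, 84.9]
wrist_force: [1.0, -0.0, -1.8]
grip_width: 0.0177
```

```bash
python3 - <<'E'
from workcell import arm,vision
from h import *
import cv2
f=vision.grab_frame("scene");a=cv2.resize(f["image"][180:270,220:400],None,fx=4.4,fy=4.4,interpolation=cv2.INTER_CUBIC)
f=vision.grab_frame("side");b=cv2.resize(f["image"][110:250,290:420],None,fx=4.2,fy=4.2,interpolation=cv2.INTER_CUBIC)
cv2.imwrite("pics/p1.png",a);cv2.imwrite("pics/p2.png",b)
print(arm.sense())
E
```

```text
{'clock': 6.5, 'qpos': array([-40.07518361,  35.82966263,  24.60576932, 102.78581527,
       -19.95669349,  45.60704665, -10.55243944]), 'qd': array([ 0.00160968,  0.01004387, -0.0485911 ,  0.0935371 ,  0.00845103,
       -0.06159881, -0.01272338]), 'joint_efforts': array([-3.03272239e-02, -9.78580213e+01,  1.50225824e+01, -3.48152983e+01,
       -5.16215677e-02,  8.74253194e-03, -4.83187599e-03]), 'eef_pos': array([0.63032116, 0.18861593, 0.03217008]), 'tool_rot': array([ 1.79917388e+02, -4.79800567e-02,  8.49238880e+01]), 'wrist_force': array([ 0.12643757, -0.03317328, -2.50388414]), 'torque': array([-0.12169881,  0.06827357,  0.02068783]), 'grip_width': 0.017873343151567612}
```

View pics/p1.png

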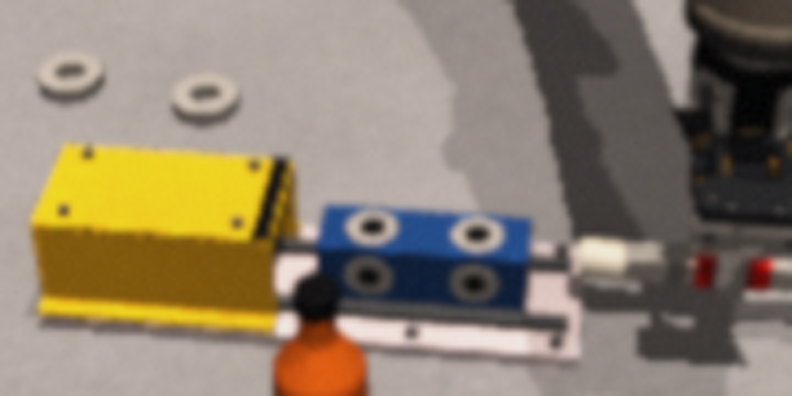

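View pics/p2.png

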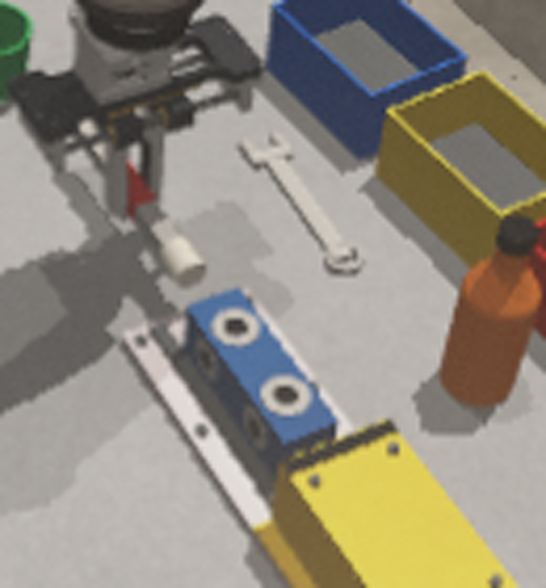

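```bash
python3 - <<'E'
from h import *
import pickle
S,D=pickle.load(open("f.pkl","rb"))
c=lambda ox,oy,s:(lambda x,y:((x+.5)/s-.5+ox,(y+.5)/s-.5+oy))
X,e=tri([(S,c(220,180,4.4)(574,257)),(D,c(290,110,4.2)(192,268))]);print(X,e)
ax=np.array([-.0883,-.9961]);t=np.array([.6177,.0586]);d=X[:2]-t
print(d@ax, d@np.array([.9961,-.0883]))
E
```

```text
[0.62315494 0.09139629 0.053767  ] 0.0026533184073978906
-0.03315005815297009 0.0025377516570736984
```

Call:
arm_command(dp=[[-0.002,0,0.001],[-0.005,-0.001,0.002],[-0.008,-0.001,0.002],[-0.011,-0.001,0.002],[-0.014,-0.001,0.002],[-0.017,-0.001,0.002],[-0.019,-0.001,0.002],[-0.021,-0.001,0.002],[-0.022,-0.001,0.002],[-0.023,-0.001,0.002]], twist=[[0,0,0],[0,0,0],[0,0,0],[0,0,0],[0,0,0],[0,0,0],[0,0,0],[0,0,0],[0,0,0],[0,0,0]], gripper=[1,1,1,1,1,1,1,1,1,1])

```text
clock: 7.33
eef_pos: [0.6266, 0.1654, 0.029]
tool_rot: [-180.0, 0.0, 84.9]
wrist_force: [0.0, 1.1, -2.4]
grip_width: 0.0177
```

Call:
arm_command(dp=[[-0.001,0,0],[-0.002,0,0],[-0.003,0,0],[-0.004,0,0],[-0.005,0,0],[-0.006,0,0],[-0.007,0,0],[-0.008,0,0],[-0.009,0,0],[-0.01,0,0],[-0.011,0,0],[-0.012,0,0]], twist=[[0,0,0],[0,0,0],[0,0,0],[0,0,0],[0,0,0],[0,0,0],[0,0,0],[0,0,0],[0,0,0],[0,0,0],[0,0,0],[0,0,0]], gripper=[1,1,1,1,1,1,1,1,1,1,1,1])

```text
clock: 8.33
eef_pos: [0.6257, 0.1544, 0.0291]
tool_rot: [180.0, -0.1, 85.0]
wrist_force: [0.5, 5.9, -2.4]
grip_width: 0.0177
```

Call:
arm_command(dp=[[-0.001,0,0],[-0.002,0,0],[-0.003,0,0],[-0.004,0,0],[-0.005,0,0],[-0.006,0,0],[-0.007,0,0],[-0.008,0,0],[-0.009,0,0],[-0.01,0,0],[-0.011,0,0],[-0.012,0,0]], twist=[[0,0,0],[0,0,0],[0,0,0],[0,0,0],[0,0,0],[0,0,0],[0,0,0],[0,0,0],[0,0,0],[0,0,0],[0,0,0],[0,0,0]], gripper=[1,1,1,1,1,1,1,1,1,1,1,1])

```text
clock: 9.33
eef_pos: [0.6245, 0.1417, 0.029]
tool_rot: [180.0, -0.0, 84.9]
wrist_force: [0.7, 4.8, -2.6]
grip_width: 0.0175
```

```bash
python3 - <<'E'
from workcell import arm,vision
from h import *
import cv2
f=vision.grab_frame("scene");a=cv2.resize(f["image"][180:270,220:400],None,fx=4.4,fy=4.4,interpolation=cv2.INTER_CUBIC)
cv2.imwrite("pics/p3.png",a)
print(arm.sense()["wrist_force"])
E
```

```text
[ 0.46043168  5.49259926 -2.89136789]
```

View pics/p3.png

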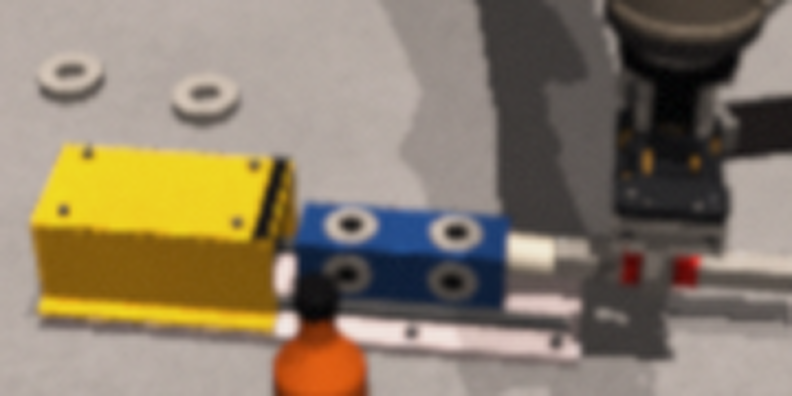

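The drift head is against the block's tail at crop (508,250), and the block slides with about 5 N of friction. I'll carry on at 15 mm/s up to the earliest place the stop could be.

Call:
arm_command(dp=[[-0.0012,0,0],[-0.0025,0,0],[-0.0037,0,0],[-0.005,0,0],[-0.0062,0,0],[-0.0075,0,0],[-0.0087,0,0],[-0.01,0,0],[-0.0112,0,0],[-0.0125,0,0],[-0.0137,0,0],[-0.015,0,0],[-0.0162,0,0],[-0.0175,0,0],[-0.0187,0,0],[-0.02,0,0],[-0.0212,0,0],[-0.0225,0,0],[-0.0237,0,0],[-0.025,0,0]], twist=[[0,0,0],[0,0,0],[0,0,0],[0,0,0],[0,0,0],[0,0,0],[0,0,0],[0,0,0],[0,0,0],[0,0,0],[0,0,0],[0,0,0],[0,0,0],[0,0,0],[0,0,0],[0,0,0],[0,0,0],[0,0,0],[0,0,0],[0,0,0]], gripper=[1,1,1,1,1,1,1,1,1,1,1,1,1,1,1,1,1,1,1,1])

```text
clock: 11.05
eef_pos: [0.6223, 0.1168, 0.029]
tool_rot: [-180.0, -0.0, 84.9]
wrist_force: [0.7, 5.5, -1.5]
grip_width: 0.0175
```

Call:
arm_command(dp=[[-0.001,0,0],[-0.002,0,0],[-0.003,0,0],[-0.004,0,0],[-0.005,0,0],[-0.006,0,0],[-0.007,0,0],[-0.008,0,0],[-0.009,0,0],[-0.01,0,0],[-0.011,0,0],[-0.012,0,0]], twist=[[0,0,0],[0,0,0],[0,0,0],[0,0,0],[0,0,0],[0,0,0],[0,0,0],[0,0,0],[0,0,0],[0,0,0],[0,0,0],[0,0,0]], gripper=[1,1,1,1,1,1,1,1,1,1,1,1])

```text
clock: 12.05
eef_pos: [0.6212, 0.1049, 0.029]
tool_rot: [-180.0, -0.0, 84.9]
wrist_force: [1.0, 5.8, -2.1]
grip_width: 0.0177
```

Call:
arm_command(dp=[[-0.0005,0,0],[-0.001,0,0],[-0.0015,0,0],[-0.002,0,0]], twist=[[0,0,0],[0,0,0],[0,0,0],[0,0,0]], gripper=[1,1,1,1], force=10)

```text
clock: 12.38
eef_pos: [0.621, 0.1028, 0.029]
tool_rot: [-180.0, -0.0, 84.9]
wrist_force: [-0.0, 4.8, -3.1]
grip_width: 0.0182
```

```bash
python3 - <<'E'
from workcell import arm,vision
from h import *
import cv2
fs=[]
for i in range(4):
    f=vision.grab_frame("scene");s=arm.sense();fs.append(s["wrist_force"].round(2).tolist()+s["torque"].round(3).tolist())
print(fs,s["grip_width"])
a=cv2.resize(f["image"][180:270,220:400],None,fx=4.4,fy=4.4,interpolation=cv2.INTER_CUBIC)
cv2.imwrite("pics/p4.png",a)
E
```

```text
[[1.14, 5.09, -2.44, 1.104, 0.02, 0.002], [0.54, 4.57, -2.99, 0.917, 0.033, -0.023], [0.35, 4.77, -1.5, 0.934, -0.024, -0.0], [0.84, 4.62, -2.22, 0.883, -0.042, -0.003]] 0.01833404851338511
```

View pics/p4.png

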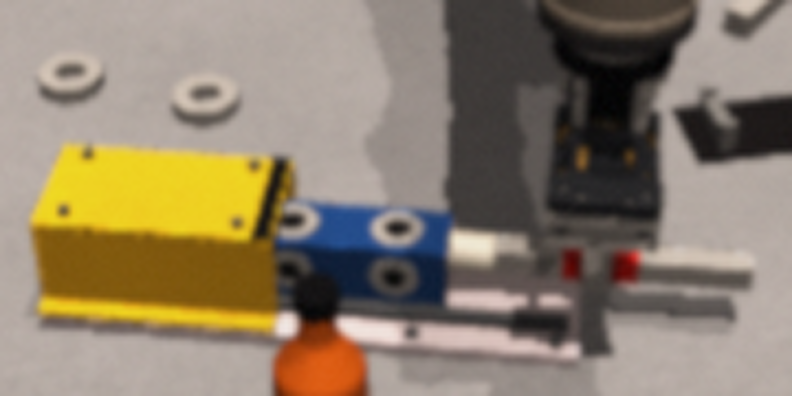

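Call:
arm_command(dp=[[-0.0007,0,0],[-0.0014,0,0],[-0.002,0,0]], twist=[[0,0,0],[0,0,0],[0,0,0]], gripper=[1,1,1])

```text
clock: 12.83
eef_pos: [0.6209, 0.1009, 0.029]
tool_rot: [-180.0, -0.0, 84.9]
wrist_force: [-0.4, 5.4, -2.5]
grip_width: 0.0177
```

Call:
arm_command(dp=[[-0.0007,0,0],[-0.0014,0,0],[-0.002,0,0]], twist=[[0,0,0],[0,0,0],[0,0,0]], gripper=[1,1,1])

```text
clock: 13.08
eef_pos: [0.6207, 0.0989, 0.029]
tool_rot: [-180.0, -0.0, 84.9]
wrist_force: [0.8, 5.1, -2.5]
grip_width: 0.0183
```

Call:
arm_command(dp=[[-0.0007,0,0],[-0.0014,0,0],[-0.002,0,0]], twist=[[0,0,0],[0,0,0],[0,0,0]], gripper=[1,1,1])

```text
clock: 13.33
eef_pos: [0.6205, 0.0969, 0.029]
tool_rot: [-180.0, -0.0, 84.9]
wrist_force: [1.2, 5.1, -2.2]
grip_width: 0.018
```

Call:
arm_command(dp=[[-0.0005,0,0],[-0.001,0,0],[-0.0015,0,0]], twist=[[0,0,0],[0,0,0],[0,0,0]], gripper=[1,1,1])

```text
clock: 13.58
eef_pos: [0.6204, 0.0954, 0.029]
tool_rot: [-180.0, -0.0, 84.9]
wrist_force: [0.6, 5.1, -1.1]
grip_width: 0.0178
```

Call:
arm_command(dp=[[-0.0005,0,0],[-0.001,0,0],[-0.0015,0,0]], twist=[[0,0,0],[0,0,0],[0,0,0]], gripper=[1,1,1])

```text
clock: 13.83
eef_pos: [0.6202, 0.0939, 0.029]
tool_rot: [-180.0, -0.0, 84.9]
wrist_force: [-0.0, 4.5, -1.6]
grip_width: 0.0177
```

Call:
arm_command(dp=[[-0.0005,0,0],[-0.001,0,0],[-0.0015,0,0],[-0.002,0,0]], twist=[[0,0,0],[0,0,0],[0,0,0],[0,0,0]], gripper=[1,1,1,1])

```text
clock: 14.17
eef_pos: [0.62, 0.0919, 0.029]
tool_rot: [-180.0, -0.0, 84.9]
wrist_force: [0.1, 5.2, -2.0]
grip_width: 0.0179
```

Call:
arm_command(dp=[[-0.0005,0,0],[-0.001,0,0],[-0.0015,0,0],[-0.002,0,0]], twist=[[0,0,0],[0,0,0],[0,0,0],[0,0,0]], gripper=[1,1,1,1])

```text
clock: 14.5
eef_pos: [0.6199, 0.09, 0.029]
tool_rot: [-180.0, -0.0, 84.9]
wrist_force: [0.2, 5.6, -2.2]
grip_width: 0.0183
```

Call:
arm_command(dp=[[-0.0005,0,0],[-0.001,0,0],[-0.0015,0,0]], twist=[[0,0,0],[0,0,0],[0,0,0]], gripper=[1,1,1])

```text
clock: 14.75
eef_pos: [0.6197, 0.0884, 0.029]
tool_rot: [-180.0, -0.0, 84.9]
wrist_force: [0.3, 4.5, -2.5]
grip_width: 0.0179
```

Call:
arm_command(dp=[[-0.0005,0,0],[-0.001,0,0],[-0.0015,0,0],[-0.002,0,0]], twist=[[0,0,0],[0,0,0],[0,0,0],[0,0,0]], gripper=[1,1,1,1])

```text
clock: 15.08
eef_pos: [0.6196, 0.0865, 0.029]
tool_rot: [-180.0, -0.0, 84.9]
wrist_force: [0.4, 5.5, -1.6]
grip_width: 0.0179
```

Call:
arm_command(dp=[[-0.0005,0,0],[-0.001,0,0],[-0.0015,0,0],[-0.002,0,0]], twist=[[0,0,0],[0,0,0],[0,0,0],[0,0,0]], gripper=[1,1,1,1])

```text
clock: 15.42
eef_pos: [0.6193, 0.0844, 0.0289]
tool_rot: [-180.0, -0.0, 84.9]
wrist_force: [1.0, 5.1, -2.5]
grip_width: 0.018
```

Call:
arm_command(dp=[[-0.0005,0,0],[-0.001,0,0],[-0.0015,0,0],[-0.002,0,0]], twist=[[0,0,0],[0,0,0],[0,0,0],[0,0,0]], gripper=[1,1,1,1])

```text
clock: 15.75
eef_pos: [0.6192, 0.0825, 0.029]
tool_rot: [-180.0, -0.0, 84.9]
wrist_force: [0.9, 4.9, -1.6]
grip_width: 0.0178
```

Call:
arm_command(dp=[[-0.0005,0,0],[-0.001,0,0],[-0.0015,0,0],[-0.002,0,0]], twist=[[0,0,0],[0,0,0],[0,0,0],[0,0,0]], gripper=[1,1,1,1])

```text
clock: 16.08
eef_pos: [0.619, 0.0805, 0.029]
tool_rot: [-180.0, -0.0, 84.9]
wrist_force: [-0.3, 5.6, -1.6]
grip_width: 0.0177
```

Call:
arm_command(dp=[[-0.0005,0,0],[-0.001,0,0],[-0.0015,0,0],[-0.002,0,0]], twist=[[0,0,0],[0,0,0],[0,0,0],[0,0,0]], gripper=[1,1,1,1])

```text
clock: 16.42
eef_pos: [0.6188, 0.0785, 0.029]
tool_rot: [-180.0, -0.0, 84.9]
wrist_force: [1.1, 4.7, -1.6]
grip_width: 0.018
```

Call:
arm_command(dp=[[-0.0005,0,0],[-0.001,0,0],[-0.0015,0,0],[-0.002,0,0]], twist=[[0,0,0],[0,0,0],[0,0,0],[0,0,0]], gripper=[1,1,1,1])

```text
clock: 16.75
eef_pos: [0.6186, 0.0765, 0.029]
tool_rot: [-180.0, -0.0, 84.9]
wrist_force: [-0.0, 5.8, -1.9]
grip_width: 0.0178
```

Call:
arm_command(dp=[[-0.0005,0,0],[-0.001,0,0],[-0.0015,0,0]], twist=[[0,0,0],[0,0,0],[0,0,0]], gripper=[1,1,1])

```text
clock: 17.0
eef_pos: [0.6185, 0.075, 0.029]
tool_rot: [-180.0, -0.0, 84.9]
wrist_force: [1.1, 4.8, -2.3]
grip_width: 0.0179
```

Call:
arm_command(dp=[[-0.0005,0,0],[-0.001,0,0],[-0.0015,0,0],[-0.002,0,0]], twist=[[0,0,0],[0,0,0],[0,0,0],[0,0,0]], gripper=[1,1,1,1])

```text
clock: 17.33
eef_pos: [0.6183, 0.073, 0.029]
tool_rot: [-180.0, -0.0, 84.9]
wrist_force: [0.1, 5.6, -2.4]
grip_width: 0.018
```

Call:
arm_command(dp=[[-0.0005,0,0],[-0.001,0,0],[-0.0015,0,0]], twist=[[0,0,0],[0,0,0],[0,0,0]], gripper=[1,1,1])

```text
clock: 17.58
eef_pos: [0.6182, 0.0715, 0.029]
tool_rot: [-180.0, -0.0, 84.9]
wrist_force: [0.9, 5.2, -2.2]
grip_width: 0.0178
```

Call:
arm_command(dp=[[-0.0005,0,0],[-0.001,0,0],[-0.0015,0,0],[-0.002,0,0]], twist=[[0,0,0],[0,0,0],[0,0,0],[0,0,0]], gripper=[1,1,1,1])

```text
clock: 17.92
eef_pos: [0.618, 0.0697, 0.029]
tool_rot: [-180.0, -0.0, 84.9]
wrist_force: [0.7, 6.4, -1.4]
grip_width: 0.0178
```

Call:
arm_command(dp=[[-0.0005,0,0],[-0.001,0,0]], twist=[[0,0,0],[0,0,0]], gripper=[1,1])

```text
clock: 18.08
eef_pos: [0.6179, 0.0688, 0.029]
tool_rot: [-180.0, -0.0, 84.9]
wrist_force: [0.7, 6.2, -1.6]
grip_width: 0.0179
```

Call:
arm_command(dp=[[-0.0005,0,0],[-0.001,0,0]], twist=[[0,0,0],[0,0,0]], gripper=[1,1])

```text
clock: 18.25
eef_pos: [0.6179, 0.0678, 0.029]
tool_rot: [-180.0, -0.0, 84.9]
wrist_force: [1.0, 5.4, -2.2]
grip_width: 0.0178
```

Call:
arm_command(dp=[[-0.0005,0,0],[-0.001,0,0]], twist=[[0,0,0],[0,0,0]], gripper=[1,1])

```text
clock: 18.42
eef_pos: [0.6178, 0.0668, 0.029]
tool_rot: [-180.0, -0.0, 84.9]
wrist_force: [0.5, 6.1, -2.3]
grip_width: 0.0179
```

Call:
arm_command(dp=[[-0.0005,0,0],[-0.001,0,0]], twist=[[0,0,0],[0,0,0]], gripper=[1,1])

```text
clock: 18.58
eef_pos: [0.6177, 0.0657, 0.029]
tool_rot: [-180.0, -0.0, 84.9]
wrist_force: [0.7, 6.4, -2.2]
grip_width: 0.0178
```

Call:
arm_command(dp=[[-0.0003,0,0],[-0.0006,0,0]], twist=[[0,0,0],[0,0,0]], gripper=[1,1])

```text
clock: 18.75
eef_pos: [0.6177, 0.0656, 0.029]
tool_rot: [-180.0, -0.0, 84.9]
wrist_force: [0.5, 8.7, -2.6]
grip_width: 0.018
```

Call:
arm_command(dp=[[-0.0002,0,0],[-0.0004,0,0]], twist=[[0,0,0],[0,0,0]], gripper=[1,1])

```text
clock: 18.92
eef_pos: [0.6177, 0.0656, 0.029]
tool_rot: [-180.0, -0.1, 85.0]
wrist_force: [1.4, 10.2, -1.8]
grip_width: 0.018
```

Call:
arm_command(dp=[[-0.0002,0,0],[-0.0004,0,0],[-0.0004,0,0],[-0.0004,0,0]], twist=[[0,0,0],[0,0,0],[0,0,0],[0,0,0]], gripper=[1,1,1,1])

```text
clock: 19.25
eef_pos: [0.6177, 0.0656, 0.029]
tool_rot: [-180.0, -0.1, 85.0]
wrist_force: [1.6, 10.4, -2.4]
grip_width: 0.0179
```

```bash
python3 - <<'E'
from workcell import arm,vision
from h import *
import cv2
for i in range(2):
    f=vision.grab_frame("scene");s=arm.sense();print(s["wrist_force"].round(2),s["eef_pos"])
a=cv2.resize(f["image"][180:270,220:400],None,fx=4.4,fy=4.4,interpolation=cv2.INTER_CUBIC)
cv2.imwrite("pics/p5.png",a)
f=vision.grab_frame("side");b=cv2.resize(f["image"][110:250,290:420],None,fx=4.2,fy=4.2,interpolation=cv2.INTER_CUBIC)
cv2.imwrite("pics/p6.png",b)
E
```

```text
[ 0.69 10.81 -1.63] [0.61767519 0.06559111 0.0290211 ]
[ 0.12 10.87 -1.93] [0.61768847 0.06554879 0.02906305]
```

View pics/p5.png

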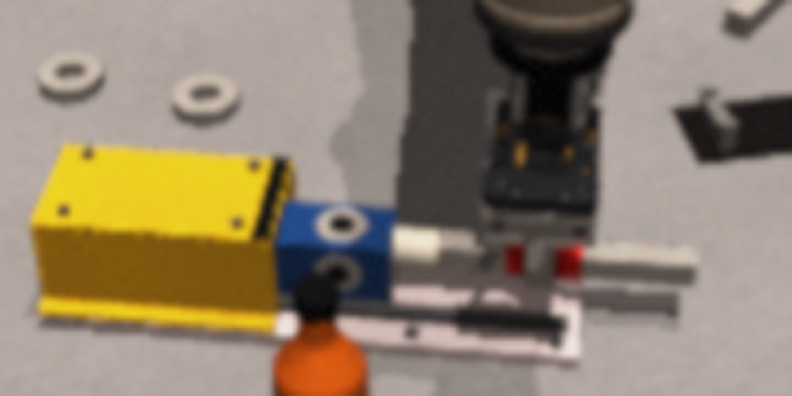

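View pics/p6.png

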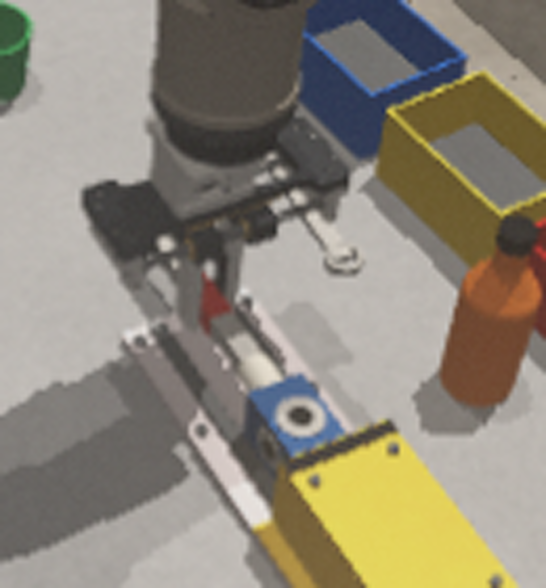

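Call:
arm_command(dp=[[-0.0003,0,0],[-0.0006,0,0],[-0.0006,0,0]], twist=[[0,0,0],[0,0,0],[0,0,0]], gripper=[1,1,1])

```text
clock: 19.65
eef_pos: [0.6177, 0.0655, 0.0291]
tool_rot: [180.0, -0.1, 85.0]
wrist_force: [0.5, 14.0, -2.0]
grip_width: 0.0179
```

The block is hard against the stop: the force rose from about 5 N to 6 N (plunger) and then to 14 N with no further movement. I'll back straight off, firm up the grip and lift.

Call:
arm_command(dp=[[0.001,0,0],[0.002,0,0],[0.004,0,0],[0.007,0,0],[0.011,0,0],[0.016,0,0],[0.023,0,0],[0.03,0,0],[0.036,0,-0.005],[0.04,0,-0.015],[0.045,0,-0.03],[0.05,0,-0.05],[0.055,0,-0.07],[0.055,0,-0.09],[0.055,0,-0.105],[0.055,0,-0.113],[0.055,0,-0.115],[0.055,0,-0.115]], twist=[[0,0,0],[0,0,0],[0,0,0],[0,0,0],[0,0,0],[0,0,0],[0,0,0],[0,0,0],[0,0,0],[0,0,0],[0,0,0],[0,0,0],[0,0,0],[0,0,0],[0,0,0],[0,0,0],[0,0,0],[0,0,0]], gripper=[1,1,1,1,1,1,1,1,1,1,1,1,1,1,1,1,1,1], force=40)

```text
clock: 21.15
eef_pos: [0.6225, 0.1184, 0.1444]
tool_rot: [180.0, -0.0, 84.9]
wrist_force: [0.7, 0.1, -3.3]
grip_width: 0.0178
```

```bash
python3 - <<'E'
from workcell import arm,vision
from h import *
import cv2
f=vision.grab_frame("scene");a=cv2.resize(f["image"][150:270,220:420],None,fx=4,fy=4,interpolation=cv2.INTER_CUBIC)
cv2.imwrite("pics/p7.png",a)
s=arm.sense();print(s["eef_pos"],s["tool_rot"])
move(s,[.4086,.2625,.144],102.0)
E
```

```text
[0.62212236 0.11831686 0.14366139] [-1.79976741e+02  2.87268604e-03  8.49248313e+01]
dp [ 0.1247 -0.2254 -0.0003] twist [-0.0004 -0.     -0.298 ]
```

View pics/p7.png

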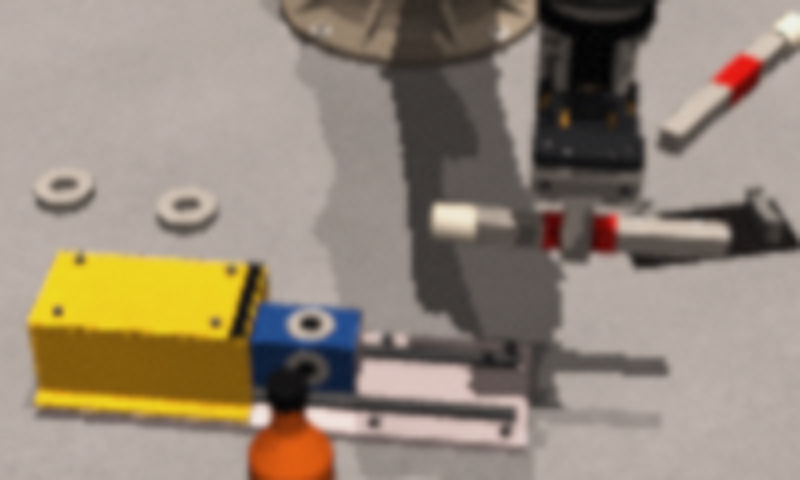

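Call:
arm_command(dp=[[0.012,-0.022,0],[0.026,-0.047,0],[0.04,-0.072,0],[0.054,-0.098,0],[0.068,-0.123,0],[0.082,-0.148,0],[0.096,-0.173,0],[0.108,-0.195,0],[0.118,-0.213,0],[0.123,-0.223,0],[0.1247,-0.2254,0],[0.1247,-0.2254,0],[0.1247,-0.2254,0],[0.1247,-0.2254,0]], twist=[[0,0,-0.03],[0,0,-0.06],[0,0,-0.1],[0,0,-0.14],[0,0,-0.18],[0,0,-0.22],[0,0,-0.25],[0,0,-0.28],[0,0,-0.295],[0,0,-0.298],[0,0,-0.298],[0,0,-0.298],[0,0,-0.298],[0,0,-0.298]], gripper=[1,1,1,1,1,1,1,1,1,1,1,1,1,1])

```text
clock: 22.37
eef_pos: [0.4099, 0.2616, 0.1439]
tool_rot: [180.0, 0.0, 101.9]
wrist_force: [0.1, 0.2, -3.0]
grip_width: 0.0177
```

```bash
python3 - <<'E'
from workcell import arm,vision
from h import *
import cv2
f=vision.grab_frame("wrist");cv2.imwrite("pics/w3.png",f["image"])
s=arm.sense();print(s["eef_pos"],s["tool_rot"])
move(s,[.4086,.2625,.0149],102.0)
E
```

```text
[0.40985124 0.26159105 0.14384712] [1.79997668e+02 2.70117080e-02 1.01887160e+02]
dp [ 0.0012 -0.001   0.1289] twist [ 0.      0.0005 -0.002 ]
```

View pics/w3.png

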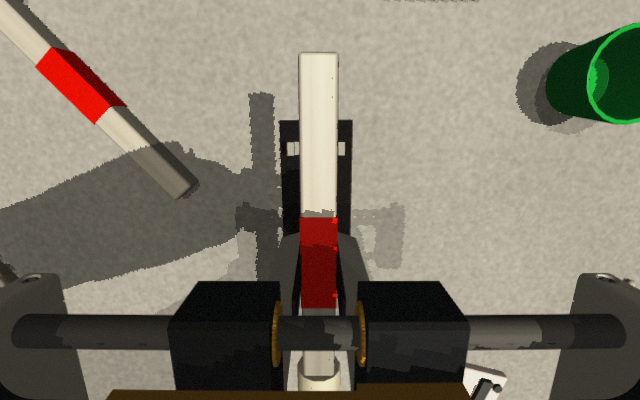

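The drift sits in the grip just as it was picked up (rear end at row 53, red grip at row 218) and lines up over the rest. I'll lower it.

Call:
arm_command(dp=[[0.001,-0.001,0.02],[0.0012,-0.001,0.045],[0.0012,-0.001,0.07],[0.0012,-0.001,0.09],[0.0012,-0.001,0.103],[0.0012,-0.001,0.112],[0.0012,-0.001,0.118],[0.0012,-0.001,0.122],[0.0012,-0.001,0.125],[0.0012,-0.001,0.127],[0.0012,-0.001,0.1285],[0.0012,-0.001,0.129],[0.0012,-0.001,0.129],[0.0012,-0.001,0.129]], twist=[[0,0,0],[0,0,0],[0,0,0],[0,0,0],[0,0,0],[0,0,0],[0,0,0],[0,0,0],[0,0,0],[0,0,0],[0,0,0],[0,0,0],[0,0,0],[0,0,0]], gripper=[1,1,1,1,1,1,1,1,1,1,1,1,1,1])

```text
clock: 23.58
eef_pos: [0.4078, 0.2635, 0.0152]
tool_rot: [180.0, -0.0, 102.0]
wrist_force: [-0.6, -0.0, -1.8]
grip_width: 0.0176
```

Call:
arm_command(dp=[[0,0.0005,0.0005],[0,0.0005,0.001],[0,0.0005,0.0013],[0,0.0005,0.0013]], twist=[[0,0,0],[0,0,0],[0,0,0],[0,0,0]], gripper=[1,1,1,1], force=10)

```text
clock: 23.92
eef_pos: [0.4084, 0.2636, 0.014]
tool_rot: [180.0, -0.0, 102.0]
wrist_force: [-0.8, -0.8, 4.9]
grip_width: 0.0181
```

Call:
arm_command(dp=[[0,0,0],[0,0,0],[0,0,0],[0,0,0],[0,0,0],[0,0,0],[0,0,0],[0,0,0],[0,0,0],[0,0,0]], twist=[[0,0,0],[0,0,0],[0,0,0],[0,0,0],[0,0,0],[0,0,0],[0,0,0],[0,0,0],[0,0,0],[0,0,0]], gripper=[0.7,0.5,0.3,0,0,0,0,0,0,0])

```text
clock: 24.75
eef_pos: [0.4082, 0.2634, 0.0137]
tool_rot: [-180.0, 0.0, 102.0]
wrist_force: [0.2, -0.4, 0.2]
grip_width: 0.0812
```

Call:
arm_command(dp=[[0,0,0],[0,0,-0.005],[0,0,-0.015],[0,0,-0.03],[0,0,-0.05],[0,0,-0.075],[0,0,-0.1],[0,0,-0.125],[0,0,-0.15],[0,0,-0.165],[0,0,-0.17],[0,0,-0.17]], twist=[[0,0,0],[0,0,0],[0,0,0],[0,0,0],[0,0,0],[0,0,0],[0,0,0],[0,0,0],[0,0,0],[0,0,0],[0,0,0],[0,0,0]], gripper=[0,0,0,0,0,0,0,0,0,0,0,0])

```text
clock: 25.75
eef_pos: [0.4087, 0.2639, 0.1853]
tool_rot: [179.9, -0.1, 102.0]
wrist_force: [0.4, 0.6, 0.3]
grip_width: 0.094
```

```bash
python3 - <<'E'
from workcell import arm,vision
import cv2,numpy as np,pickle
f=vision.grab_frame("wrist");pickle.dump(f,open("w4.pkl","wb"));cv2.imwrite("pics/w4.png",f["image"])
f=vision.grab_frame("side");a=cv2.resize(f["image"][120:260,200:420],None,fx=3.6,fy=3.6,interpolation=cv2.INTER_CUBIC)
cv2.imwrite("pics/s4.png",a)
f=vision.grab_frame("scene");cv2.imwrite("pics/s5.png",f["image"])
E
```

```text
(no output)
```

View pics/w4.png

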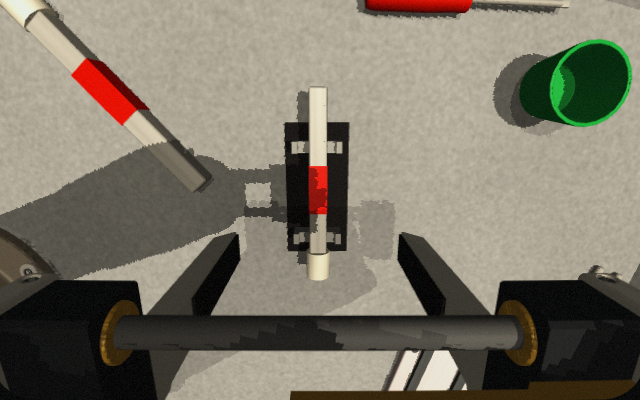

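View pics/s4.png

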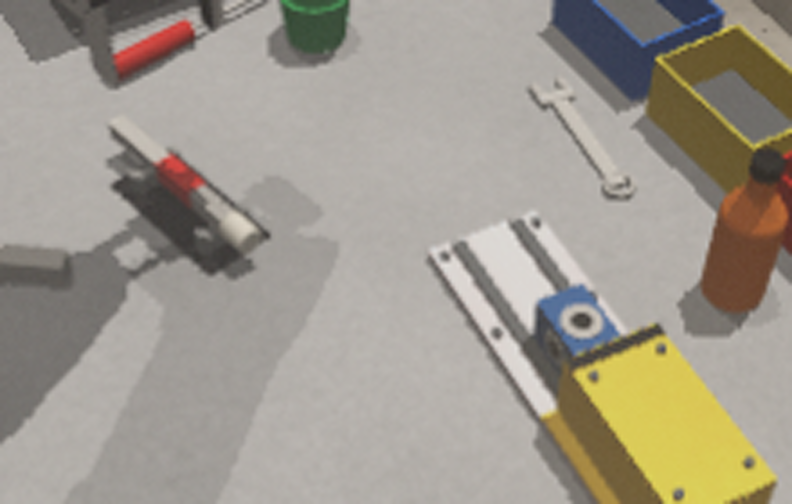

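View pics/s5.png

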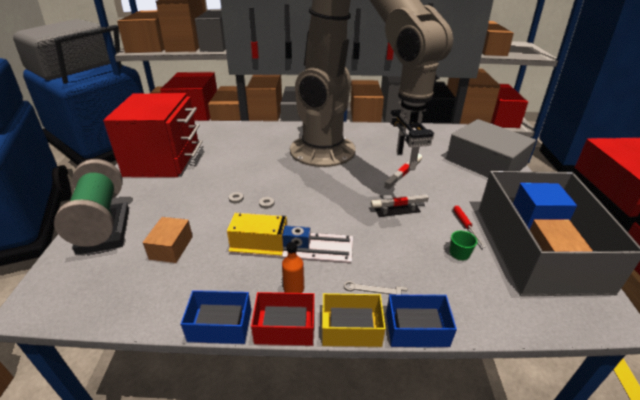

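The wrist view shows the drift lying straight across both cradles (columns 308–328, rows 87–280). The block's tail is still at scene column 310, so it hasn't sprung back, and the bystanders are where they were. I'll hand in.

```bash
python3 - <<'E'
from workcell import arm
s=arm.sense();print(s["clock"],s["wrist_force"]);print(arm.hand_in())
E
```

```text
25.9 [-0.54669405  0.3556682  -0.50341147]
the job is handed in; nothing more can be done
None
```

I took the smaller drift from its rest and pushed the blue block about 91 mm along the fixture until it sat hard against the hidden stop. I then laid the drift back in its rest, let go, backed off and handed the job in at 25.9 s.

- **Push:** sliding friction was about 5 N, and the force rose to about 6 N over the last few millimetres, which I took to be the plunger. At the stop it climbed to 14 N with no further movement, the highest reading I took. Force is read only at the end of each move, so brief peaks between readings would not show.
- **Last checks:** the block's tail stayed in the same place in the pictures after I withdrew, so it had not sprung back. The drift lies straight across both cradles and the gripper is open and clear. The bystanders looked unmoved in the final views.
- **Not directly confirmed:** I could not see the plunger, so "home" rests on the force readings. The triangulated corner points disagreed between views by up to 6 mm at one hood corner, and the fixture fit by up to about 3 pixels there. Contact came within a few millimetres of where I had predicted.

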